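# Fit the keyed shaft into the spring-loaded pulley hub and hold it down for the circlip

## Task

Assemble the variable-speed belt pulley: lift the upper pulley half with its keyed shaft out of the wooden block, enter the shaft in the bore of the lower pulley half on the steel stand, and turn it under light pressure until the key slips into the keyway - do not press the spring far down on a key that has not gone in. Then push the shaft fully home and keep pushing until both halves have gone down against the spring to the stop, and finish still gripping it and holding it down there, so that the circlip can be fitted from below. Leave the tin, pliers, tray and oil bottle where they are.

Things in the scene. Friction and masses are not known exactly. Their poses are not given: they have to be found in the camera images.
- upper_sheave: Upper pulley half with its shaft: one rigid loose piece, 0.4 to 0.6 kg, 100 mm tall, upright in the block. Origin: centre of the shaft's lower end; z up the shaft; x points to the key. Steel shaft 24 mm dia (lowest 4 mm taper to 18 mm dia) up to z = 48 mm, where a flat shoulder 44 mm dia begins; grey cast flange 90 mm dia, edge at z = 54 to 60 mm, top rising to 64 mm at the boss.
- boss (a point): Middle of the plain round bright grip boss on top of the upper half, on its axis, 82 mm above the shaft's lower end. The boss is 34 mm dia and reaches from 64 to 100 mm above the shaft's end; take it here from above, at any yaw. On the flange below it a yellow paint stripe, boss to rim, points in the direction of the key (+x).
- key (a point): Lower end of the brass key on the +x side of the upper half's shaft, 14 mm from the axis, 22 mm above the shaft's end. The key is 8 mm wide with rounded ends, 20 mm long (22 to 42 mm above the shaft's end) and stands out to 16.5 mm from the axis. So 22 mm of plain shaft enter the bore before the key meets the hub face.
- block: pale wooden block, fixed, 100 x 100 x 40 mm, origin at the centre of its underside, z up. A hole 26 mm dia and 20 mm deep in the middle of its top holds the shaft end: the shaft's lower end starts 20 mm above the bench, the flange's top and the boss stand free above
- stand: steel assembly stand, fixed: a plate 110 x 110 mm on two parallels, its top 53 mm high, open in the middle; origin at the centre of its underside, z up. It carries a brass spring cap, the coil spring and the lower pulley half, all on its z axis
- hub_face (a point): Centre of the upper face of the lower half's hub, on the bore axis, z up, 107 mm above the bench at the start; goes down with the lower half. x points to the keyway. Face 44 mm dia; bore 25.4 mm dia, 1.2 mm chamfer, 34 mm deep, open below; grey cast flange 90 mm dia, its rim 6 mm below the face. With the shaft home its shoulder lies on this face and its lower end is 48 mm below.
- keyway (a point): Mouth of the keyway (a notch in the bore's edge), 15 mm off the axis: 9.6 mm wide, 17.5 mm deep from the axis, full bore length. A yellow stripe on the flange points the same way. The key drops right in only within about 0.07 rad of the keyway; its round end begins to sink in some 0.25 rad before. At the start both look away from the robot (+x), each within 0.9 rad, and differ by up to 1.5 rad.
- lower_sheave (a joint): How far the lower half is pressed down, m: 0 at the start (top), 0.016 at the lower stop. It slides but cannot turn. The spring gives only above about 8 N (more than the upper half's weight), takes about 17.6 N at the stop (0.6 N more per mm), and pushes all up again when let go. The upper half's weight of 4 to 6 N counts towards these.
- grease_tin: blue tin, 60 mm dia, 62 mm tall, origin at the centre of its underside; leave alone
- circlip_pliers: circlip pliers lying flat, 165 mm long along x, 60 mm wide, 14 mm high, red grips, origin underneath near the pivot; leave alone
- circlip_tray: blue open plastic tray with circlips, 110 x 80 x 30 mm, origin at the centre of its underside; leave alone
- oil_bottle: white oil bottle with a yellow band and a spout, 54 mm dia, 160 mm tall, origin at the centre of its underside; leave alone
There are look-alikes about, which are no part of the job. What is shaped like the upper_sheave but green is not meant. There is more than one size of the block; the one meant has the size given above.

How it is judged:
By the outcome, as a careful person would: the job done as asked, in the order asked, and still so for the second after the job is handed in, while the arm keeps its last pose, push and grip.
It also fails if it takes over 64 s, if anything falls off the work surface, if the arm or the gripper's body presses on something with over 40 N, if the wrist force passes 120 N, or if a joint passes its speed limit or range.

## Robot

A 6-joint arm with a two-finger parallel gripper is mounted at the origin on the work surface. World frame = base frame: x ahead of the robot, y to its left, z up, the work surface at z = 0. Lengths are in m, angles in rad, forces in N, time in s.
With the tool pointing down it reaches from about 0.275 to 1 m from the base axis. Payload 8.4 kg.
Tool frame: the origin (TCP) lies on the centre line of the jaws, within the pads' length; the fingertips stand 17 mm ahead of it and the grasp point (between the pads) lies 2 mm behind it (bot.tcp_to_tips is the z of the fingertips in the tool frame, in m); z points along the fingers, y is the line along which they close (so a half turn about z gives the same grasp; the last joint's range is limited). The gripper opens to 85 mm and grips with 20 to 120 N. Pads are 22 mm wide; open, the fingers measure 114 mm over their backs; the gripper's body (76 mm by 85 mm) begins 54 mm behind the grasp point. The pads swing forward as they close: fully open they stand 13 mm farther back than shut.
Start: joints at [1.134, 0.353, 1.633, -0, 1.155, -0.002], TCP at [0.263, 0.567, 0.248] pointing down, gripper open.
Joint ranges: [-2.63, 2.63], [-0.92, 2.1], [0.06, 2.66], [-1.3, 4.44], [0, 2.69], [-3.02, 3.02]. Speed limits (rad/s): [2.22, 2.22, 2.79, 3.14, 3.14, 3.14].

## Interface

Orientations are given as a unit quaternion [x, y, z, w].
In Python, from workcell import bot, hand, kinematics, get_obs, vision, hand_in gives the robot as it stands. The module is installed in compiled form; this text tells all that it offers. Calls block until the motion is done:
- bot.reach(position, orientation): joint-space move of the TCP to a pose.
- bot.servo_line(position, ori=None, velocity=0.15): straight line of the TCP; ori=None keeps the orientation; velocity is the mean speed in m/s.
- bot.goto_joints(angles): joint-space move.
- hand.move_gripper(opening, strength=None): finger opening in m; strength is the grip in N (None keeps the last); returns when the fingers have stopped.
- bot.dwell(seconds).
- kinematics.solve_ik(position, orientation): joint angles nearest the present ones, or None.
- get_obs(): the state.
- vision.read_camera(name): name is "scene" or "top"; returns a dict with "frame" (420x560x3 uint8, red, green, blue), "intrinsics" (3x3 intrinsics, pixels), "view" (4x4, takes a point from world to camera coordinates). Camera axes: x right, y down, z forward; pixel columns grow to the right and rows downward; lengths in m; the calibration is good to about 2 mm. A picture is of the moment at which its call begins. There is no depth.
A pose or a line that the arm cannot do raises bot.IKError and nothing moves.
- hand_in(): hands the job in; it is judged then, once.
The state is a dict: "time_s": time; "joint_pos": joint angles; "joint_vel": joint speeds; "joint_efforts": joint torques, N m; "position": TCP position; "orientation": TCP orientation; "wrist_force": force on the tool from outside, world axes, zero at the start; "ft_torque": the same for the moment, N m; "gripper_width": finger opening in m; "grip_force": force on a finger pad.
Only numpy, scipy, OpenCV 4.12 (cv2) and the standard library are available. Lean on these libraries where they do the work, as an engineer would, in place of code of your own. Each camera call takes 0.05 s, during which the arm holds its last target. There are 200 camera calls.

## Working session

There is one attempt and no reset: what is moved stays moved. The work goes in short steps, each a Python script; the robot and the scene stay as the last script left them, time stands still between calls to the robot, and variables do not carry over. Pictures are saved under pics/ and viewed, at most 10 in all, crops included, and the job is handed in when it is done.

```bash
mkdir -p pics
python3 - <<'E'
from workcell import vision,get_obs
import cv2,numpy as np
for n in("scene","top"):
    d=vision.read_camera(n); cv2.imwrite(f"pics/{n}0.png",d["frame"][:,:,::-1]); np.savez(f"{n}0.npz",**d)
    print(n,np.array(d["intrinsics"]).round(1).tolist(),np.array(d["view"]).round(3).tolist())
o=get_obs();print({k:np.round(v,3).tolist() for k,v in o.items()})
E
```

```text
scene [[487.9, 0.0, 276.8], [0.0, 487.9, 212.8], [0.0, 0.0, 1.0]] [[0.23, 0.973, 0.023, -0.112], [0.581, -0.118, -0.805, -0.241], [-0.781, 0.199, -0.593, 1.677], [0.0, 0.0, 0.0, 1.0]]
top [[413.9, 0.0, 272.1], [0.0, 413.9, 205.0], [0.0, 0.0, 1.0]] [[-0.006, -1.0, 0.015, -0.022], [-0.99, 0.004, -0.138, 0.511], [0.138, -0.016, -0.99, 1.09], [0.0, 0.0, 0.0, 1.0]]
{'time_s': 0.1, 'joint_pos': [1.134, 0.354, 1.634, -0.0, 1.155, -0.002], 'joint_vel': [-0.002, -0.002, -0.001, 0.0, -0.003, 0.002], 'joint_efforts': [0.0, -60.637, -34.282, 0.0, 0.004, 0.0], 'position': [0.263, 0.566, 0.248], 'orientation': [0.216, 0.976, -0.001, -0.0], 'wrist_force': [0.095, 0.329, -0.011], 'ft_torque': [-0.001, 0.018, -0.009], 'grip_force': 0.0, 'gripper_width': 0.085}
```

View pics/scene0.png

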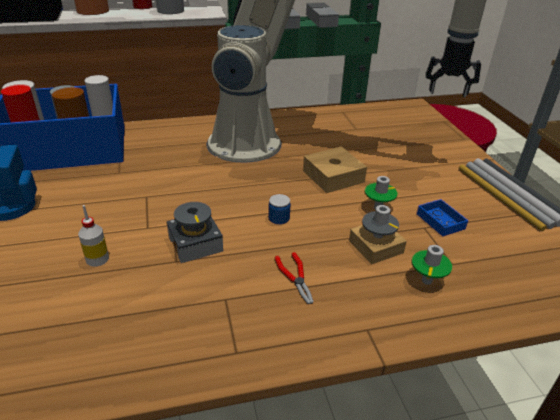

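View pics/top0.png

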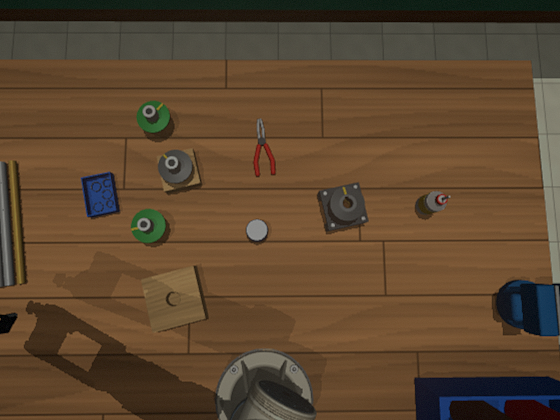

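The scene image shows the grey upper half at about (381,225), and the top image shows it at (175,166) on the small block. Look-alikes in the top image: green pieces at (154,117) and (149,226), and a large empty block at (174,298). I choose the grey piece. The stand is at (346,205) in top and (194,230) in scene. Next is a close crop to check.

```bash
cat > h.py <<'E'
import numpy as np,cv2
def ray(d,u,v,z):
    K=np.array(d["intrinsics"]);T=np.array(d["view"]);R=T[:3,:3];c=-R.T@T[:3,3]
    r=R.T@np.linalg.solve(K,[u,v,1.]);return c+r*(z-c[2])/r[2]
def proj(d,p):
    q=np.array(d["view"])@np.append(p,1);q=np.array(d["intrinsics"])@q[:3];return q[:2]/q[2]
def crop(d,u,v,w,h,s,marks=()):
    f=d["frame"][v-h:v+h,u-w:u+w,::-1];return cv2.resize(f,None,fx=s,fy=s,interpolation=cv2.INTER_CUBIC)
E
python3 - <<'E'
from h import *
t=dict(np.load("top0.npz"));s=dict(np.load("scene0.npz"))
a=[crop(t,176,168,30,22,6),crop(t,344,205,30,22,6),crop(s,380,228,30,22,6),crop(s,194,228,30,22,6)]
cv2.imwrite("pics/crops.png",np.vstack([np.hstack(a[:2]),np.hstack(a[2:])]))
for n,d,rs in(("top",t,[(146,146,60,44),(314,183,60,44)]),("scene",s,[(350,206,60,44),(164,206,60,44)])):
    for x,y,w,h in rs:
        f=d["frame"][y:y+h,x:x+w];H=cv2.cvtColor(f,cv2.COLOR_RGB2HSV)
        m=cv2.inRange(H,(22,150,110),(35,255,255));ys,xs=np.nonzero(m);print(n,"yellow",len(xs),list(zip((xs+x).tolist(),(ys+y).tolist()))[:40])
E
```

```text
top yellow 10 [(163, 154), (164, 154), (163, 155), (164, 155), (165, 155), (164, 156), (165, 156), (166, 156), (165, 157), (166, 157)]
top yellow 15 [(343, 187), (344, 187), (343, 188), (344, 188), (343, 189), (344, 189), (344, 190), (345, 190), (344, 191), (345, 191), (344, 192), (345, 192), (344, 193), (345, 193), (346, 193)]
scene yellow 18 [(389, 223), (390, 223), (389, 224), (390, 224), (391, 224), (392, 224), (391, 225), (392, 225), (393, 225), (394, 225), (393, 226), (394, 226), (395, 226), (396, 226), (395, 227), (396, 227), (397, 227), (397, 228)]
scene yellow 17 [(195, 215), (195, 216), (196, 216), (195, 217), (196, 217), (197, 217), (195, 218), (196, 218), (197, 218), (196, 219), (197, 219), (198, 219), (196, 220), (197, 220), (198, 220), (197, 221), (198, 221)]
```

View pics/crops.png

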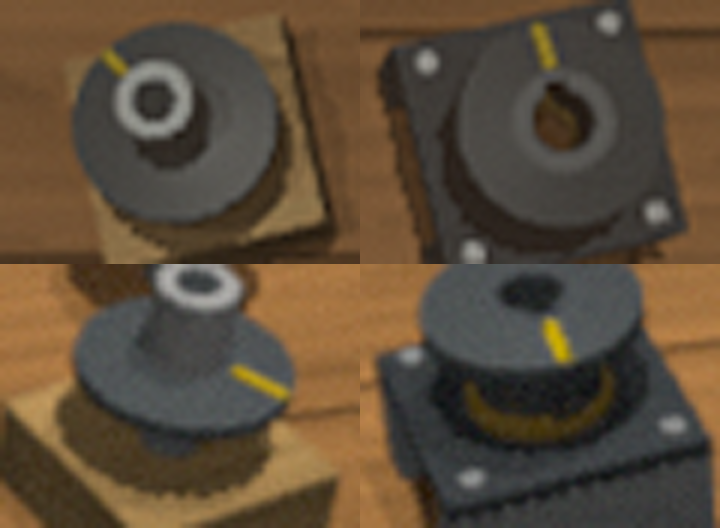

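The crops confirm the grey, unpainted-green piece. Its boss ring is centred at crop (153,99), with the stripe up-left at (118,63). The hub ring on the stand is at crop (565,120), with the stripe straight up. The block is about the flange's width, so it is the 100 mm one. Now for numeric fits.

Run:
```python
from h import *
t=dict(np.load("top0.npz"));s=dict(np.load("scene0.npz"))
def boss(d,x,y,w,h,thr):
    f=cv2.resize(d["frame"][y:y+h,x:x+w],None,fx=6,fy=6,interpolation=cv2.INTER_CUBIC)
    H=cv2.cvtColor(f,cv2.COLOR_RGB2HSV);m=((H[...,2]>thr)&(H[...,1]<60)).astype('u1')
    c=max(cv2.findContours(m,0,2)[0],key=cv2.contourArea);e=cv2.fitEllipse(c)
    return (e[0][0]+.5)/6-.5+x,(e[0][1]+.5)/6-.5+y,np.array(e[1])/6
for n,d,r in(("top",t,(155,148,34,30)),("scene",s,(370,203,26,14))):
    for thr in(105,120):
        u,v,ax=boss(d,*r,thr);print("boss",n,u,v,ax,ray(d,u,v,.12).round(4))
def hough(d,x,y,w,h,r0,r1,z):
    g=cv2.cvtColor(cv2.resize(d["frame"][y:y+h,x:x+w],None,fx=6,fy=6,interpolation=cv2.INTER_CUBIC),cv2.COLOR_RGB2GRAY)
    c=cv2.HoughCircles(cv2.GaussianBlur(g,(0,0),2),cv2.HOUGH_GRADIENT,1,30,param1=40,param2=12,minRadius=r0,maxRadius=r1)
    for a in c[0][:2]:
        u,v=(a[:2]+.5)/6-.5+[x,y];print("hough",z,u,v,a[2]/6,ray(d,u,v,z).round(4))
hough(t,314,183,60,44,98,112,.101);hough(t,314,183,60,44,48,58,.107);hough(t,314,183,60,44,26,36,.107)
hough(t,146,146,60,44,98,112,.080)
# scene flange ellipse of stand: hub/bore dark blob
for n,d,r,z in(("up_top",t,(155,150,14,10),.082),("lo_top",t,(340,184,8,12),.102),("up_sc",s,(386,220,16,12),.082),("lo_sc",s,(192,212,10,12),.102)):
    x,y,w,h=r;H=cv2.cvtColor(d["frame"][y:y+h,x:x+w],cv2.COLOR_RGB2HSV)
    ys,xs=np.nonzero(cv2.inRange(H,(20,130,100),(36,255,255)))
    P=np.array([ray(d,a+x,b+y,z)[:2] for a,b in zip(xs,ys)]);c=P.mean(0);e=np.linalg.svd(P-c)[2][0];e*=np.sign(e[0]);print(n,c.round(4),np.arctan2(e[1],e[0]).round(3),len(P))
# stand plate bolts in top
x,y,w,h=314,178,60,54;f=cv2.resize(t["frame"][y:y+h,x:x+w],None,fx=6,fy=6,interpolation=cv2.INTER_CUBIC);H=cv2.cvtColor(f,cv2.COLOR_RGB2HSV)
n,l,st,ce=cv2.connectedComponentsWithStats(((H[...,2]>110)&(H[...,1]<60)).astype('u1'))
for i in range(1,n):
    if st[i,4]>100:print("bolt",ray(t,*((ce[i]+.5)/6-.5+[x,y]),.055).round(4),st[i,4])
```

```text
boss top 171.17685317993164 162.09618123372397 [12.32356898 12.87600962] [0.6096 0.2331 0.12  ]
boss top 171.1527099609375 162.1001879374186 [11.81784693 12.27704748] [0.6096 0.2332 0.12  ]
boss scene 382.73236592610675 208.830052057902 [ 8.56562106 14.41787211] [0.6111 0.2301 0.12  ]
boss scene 382.763370513916 208.77178319295248 [ 8.11715062 13.95869191] [0.6109 0.2303 0.12  ]Traceback (most recent call last):
  File "<stdin>", line 16, in <module>
  File "<stdin>", line 14, in hough
TypeError: 'NoneType' object is not subscriptable
```

Run:
```python
from h import *
t=dict(np.load("top0.npz"));s=dict(np.load("scene0.npz"))
def hough(d,x,y,w,h,r0,r1,z):
    g=cv2.cvtColor(cv2.resize(d["frame"][y:y+h,x:x+w],None,fx=6,fy=6,interpolation=cv2.INTER_CUBIC),cv2.COLOR_RGB2GRAY)
    g=cv2.createCLAHE(4,(2,2)).apply(g)
    c=cv2.HoughCircles(cv2.GaussianBlur(g,(0,0),2),cv2.HOUGH_GRADIENT_ALT if 0 else cv2.HOUGH_GRADIENT,1,30,param1=25,param2=6,minRadius=r0,maxRadius=r1)
    if c is None: print("none",r0);return
    for a in c[0][:2]:
        u,v=(a[:2]+.5)/6-.5+[x,y];print("hough",z,u,v,a[2]/6,ray(d,u,v,z).round(4))
hough(t,304,173,80,64,98,112,.101);hough(t,304,173,80,64,48,58,.107);hough(t,304,173,80,64,26,36,.107)
hough(t,136,136,80,64,98,112,.080)
for n,d,r,z in(("up_top",t,(155,150,14,10),.082),("lo_top",t,(340,184,8,12),.102),("up_sc",s,(386,220,16,12),.082),("lo_sc",s,(192,212,10,12),.102)):
    x,y,w,h=r;H=cv2.cvtColor(d["frame"][y:y+h,x:x+w],cv2.COLOR_RGB2HSV)
    ys,xs=np.nonzero(cv2.inRange(H,(20,130,100),(36,255,255)))
    P=np.array([ray(d,a+x,b+y,z)[:2] for a,b in zip(xs,ys)]);c=P.mean(0);e=np.linalg.svd(P-c)[2][0];e*=np.sign(e[0]);print(n,c.round(4),np.arctan2(e[1],e[0]).round(3),len(P))
for nm,d,(x,y,w,h) in(("top",t,(314,178,60,54)),("scene",s,(160,200,70,64))):
    f=cv2.resize(d["frame"][y:y+h,x:x+w],None,fx=6,fy=6,interpolation=cv2.INTER_CUBIC);H=cv2.cvtColor(f,cv2.COLOR_RGB2HSV)
    n,l,st,ce=cv2.connectedComponentsWithStats(((H[...,2]>110)&(H[...,1]<60)).astype('u1'))
    for i in range(1,n):
        if st[i,4]>100:print("bolt",nm,ray(d,*((ce[i]+.5)/6-.5+[x,y]),.055).round(4),st[i,4])
# bore dark blob in scene, at hub face
x,y,w,h=164,206,60,44;g=cv2.cvtColor(cv2.resize(s["frame"][y:y+h,x:x+w],None,fx=6,fy=6,interpolation=cv2.INTER_CUBIC),cv2.COLOR_RGB2GRAY)[10:60,120:220]
for th in(35,45):
    c=max(cv2.findContours((g<th).astype('u1'),0,2)[0],key=cv2.contourArea);e=cv2.fitEllipse(c)
    print("bore scene",th,np.array(e[1])/6,ray(s,(e[0][0]+120.5)/6-.5+x,(e[0][1]+10.5)/6-.5+y,.107).round(4))
```

```text
hough 0.101 347.0 203.3333339691162 16.916666 [ 0.5048 -0.2153  0.101 ]
hough 0.101 340.3333320617676 213.33333206176758 17.833334 [ 0.479  -0.1974  0.101 ]
hough 0.107 347.8333320617676 202.6666660308838 8.599999 [ 0.5057 -0.2163  0.107 ]
hough 0.107 373.16666412353516 203.6666660308838 9.383333 [ 0.5028 -0.2812  0.107 ]
hough 0.107 347.5 202.5 5.25 [ 0.5061 -0.2155  0.107 ]
hough 0.107 327.8333339691162 190.3333339691162 5.7166667 [ 0.5378 -0.1659  0.107 ]
hough 0.08 174.83333206176758 166.5 17.466667 [0.6076 0.2325 0.08  ]
hough 0.08 177.83333206176758 170.5 16.516666 [0.5968 0.2243 0.08  ]
up_top [0.6369 0.26  ] 0.779 10
lo_top [ 0.5388 -0.2092] 0.285 18
up_sc [0.6327 0.2538] 0.517 22
lo_sc [ 0.5356 -0.21  ] 0.1 22
bolt top [ 0.5577 -0.2475  0.055 ] 269
bolt top [ 0.5401 -0.1652  0.055 ] 318
bolt top [ 0.4719 -0.2659  0.055 ] 281
bolt top [ 0.4543 -0.184   0.055 ] 340
bolt scene [ 0.47   -0.2675  0.055 ] 275
bolt scene [ 0.5386 -0.1665  0.055 ] 277
bolt scene [ 0.5564 -0.2489  0.055 ] 262
bore scene 35 [3.73411401 8.42563566] [ 0.5095 -0.2174  0.107 ]
bore scene 45 [5.27280108 9.25553576] [ 0.5085 -0.2169  0.107 ]
```

Upper half at about (0.610, 0.232), key yaw about 0.80. Stand axis at about (0.5055, -0.216), keyway yaw about 0.20. The two views agree within 2–3 mm, and the stand's bolt centroid agrees with its hub fit. Now grasping.

```bash
cat >> h.py <<'E'
def q(th): return [float(np.cos(th/2)),float(np.sin(th/2)),0.,0.]
def show(o,l=""): print(l,"t%.1f"%o["time_s"],np.round(o["position"],4),"F",np.round(o["wrist_force"],1),"M",np.round(o["ft_torque"],2),"w%.4f g%.0f"%(o["gripper_width"],o["grip_force"]),"j6 %.2f"%o["joint_pos"][5])
E
python3 - <<'E'
from h import *
from workcell import *
print(bot.tcp_to_tips)
th=1.93
bot.reach([.610,.232,.24],q(th));show(get_obs(),"above")
hand.move_gripper(.065)
bot.servo_line([.610,.232,.105],velocity=.12);show(get_obs(),"down")
hand.move_gripper(.030,100);show(get_obs(),"grip")
bot.servo_line([.610,.232,.125],velocity=.06);show(get_obs(),"up20")
bot.servo_line([.610,.232,.237],velocity=.15);bot.dwell(.3);show(get_obs(),"lift")
d=vision.read_camera("scene");cv2.imwrite("pics/lift.png",d["frame"][:,:,::-1])
E
```

```text
0.017
above t1.9 [0.6095 0.233  0.24  ] F [-0.4  0.3  0. ] M [-0.03  0.01 -0.01] w0.0855 g0 j6 0.00
down t3.5 [0.6106 0.2322 0.1059] F [ 0.1 -0.9  0.3] M [ 0.   -0.01  0.03] w0.0654 g0 j6 0.00
grip t3.9 [0.6103 0.2321 0.106 ] F [-1.1 -0.3  6.9] M [-0.15  0.32  0.02] w0.0321 g92 j6 0.00
up20 t4.4 [0.61   0.232  0.1253] F [-0.4 -0.3 -4.5] M [0.05 0.02 0.07] w0.0318 g92 j6 0.00
lift t5.6 [0.6097 0.2319 0.2362] F [-1.  -0.1 -4.2] M [-0.   -0.02  0.03] w0.0316 g92 j6 0.00
```

View pics/lift.png

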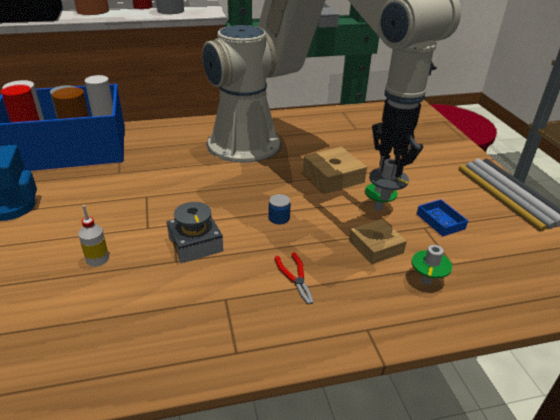

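The piece is lifted cleanly: it hangs at (387,180), the block at (378,240) is empty, and the wrist reads about 4.5 N, matching its weight. Carrying it over the stand.

Run:
```python
from h import *
from workcell import *
bot.reach([.5055,-.216,.237],q(1.33));
bot.servo_line([.5055,-.216,.203],velocity=.08);bot.dwell(.4);show(get_obs(),"above")
s=vision.read_camera("scene");t=vision.read_camera("top");np.savez("scene1.npz",**s);np.savez("top1.npz",**t)
cv2.imwrite("pics/pre.png",np.hstack([crop(s,194,205,40,45,6)[:, :400],crop(t,346,203,40,45,6)[:, :400]])[:540])
```

```text
above t8.3 [ 0.5056 -0.2161  0.2033] F [-0.2  0.3 -4.8] M [0.01 0.01 0.01] w0.0319 g92 j6 -0.17
```

View pics/pre.png

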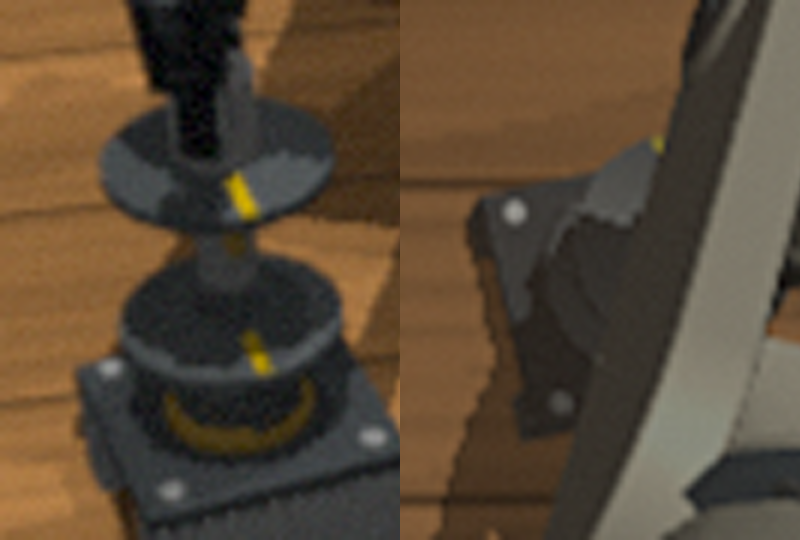

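Run:
```python
from h import *
s=dict(np.load("scene1.npz"));c=np.array([.5055,-.216])
a=np.linspace(0,6.283,200)
for z in(.177,.101):
    P=np.array([(proj(s,[c[0]+.045*np.cos(t),c[1]+.045*np.sin(t),z])-[154,160]+.5)*6 for t in a]);print(z,"u",P[:,0].min(),P[:,0].max(),"v",P[:,1].min(),P[:,1].max())
    for ang in(.1,.2,.3):print(ang,[((proj(s,[c[0]+r*np.cos(ang),c[1]+r*np.sin(ang),z])-[154,160]+.5)*6).round(0).tolist() for r in(.022,.044)])
g=(proj(s,[c[0],c[1],.14])-proj(s,[c[0],c[1]+.001,.14]))*6;print("per mm y",g,"per mm x",(proj(s,[c[0],c[1],.14])-proj(s,[c[0]+.001,c[1],.14]))*6)
H=None
for x,y,w,h in((184,186,20,14),(190,211,14,14)):
    H=cv2.cvtColor(s["frame"][y:y+h,x:x+w],cv2.COLOR_RGB2HSV);ys,xs=np.nonzero(cv2.inRange(H,(20,130,70),(36,255,255)));z=.178 if y<200 else .102
    P=np.array([ray(s,i+x,j+y,z)[:2] for i,j in zip(xs,ys)]);print(len(P),P.mean(0).round(4),(P.mean(0)-c).round(4))
```

```text
0.177 u 100.27673507161802 335.49811580141454 v 93.04217203397553 220.3538938272648
0.1 [[229.0, 185.0], [241.0, 216.0]]
0.2 [[235.0, 184.0], [252.0, 214.0]]
0.3 [[241.0, 182.0], [263.0, 211.0]]
0.101 u 120.47042508223092 346.55528722493324 v 248.78967602607628 380.94776181691725
0.1 [[245.0, 344.0], [256.0, 376.0]]
0.2 [[250.0, 343.0], [267.0, 374.0]]
0.3 [[256.0, 342.0], [278.0, 371.0]]
per mm y [-2.55063552  0.28472297] per mm x [-0.23578295 -1.41357432]
27 [ 0.5385 -0.2102] [0.033  0.0058]
19 [ 0.5376 -0.2098] [0.0321 0.0062]
```

The projected rims match to within 1 mm and the two stripes line up in yaw. Entering the bore in small, force-watched steps.

Run:
```python
from h import *
from workcell import *
x,y=.5055,-.216
for z in(.193,.188,.183,.178,.174):
    bot.servo_line([x,y,z],velocity=.03);bot.dwell(.15);o=get_obs();show(o,z)
    F=o["wrist_force"]
    if np.hypot(F[0],F[1])>12 or F[2]>8: print("stop");break
```

```text
0.193 t9.0 [ 0.5056 -0.216   0.1931] F [-0.   0.1 -4.4] M [-0.01  0.01 -0.03] w0.0317 g92 j6 -0.17
0.188 t9.5 [ 0.5055 -0.216   0.188 ] F [ 0.2  0.2 -4.3] M [ 0.01  0.05 -0.  ] w0.0321 g92 j6 -0.17
0.183 t9.9 [ 0.5055 -0.216   0.183 ] F [-0.7 -0.6 -4.3] M [-0.02  0.02  0.04] w0.0321 g92 j6 -0.17
0.178 t10.4 [ 0.5055 -0.216   0.178 ] F [ 0.1 -0.2 -5.2] M [-0.1   0.02 -0.05] w0.0315 g92 j6 -0.17
0.174 t10.8 [ 0.5054 -0.216   0.174 ] F [ 0.9 -0.1 -4.8] M [-0.06  0.02 -0.  ] w0.0316 g92 j6 -0.17
```

Run:
```python
from h import *
from workcell import *
x,y=.5055,-.216
for z in np.arange(.173,.149,-.001):
    bot.servo_line([x,y,z],velocity=.02);bot.dwell(.1);o=get_obs();show(o,round(z,4))
    F=o["wrist_force"]
    if np.hypot(F[0],F[1])>12 or F[2]>1.5: print("stop");break
```

```text
0.173 t11.2 [ 0.5055 -0.216   0.173 ] F [-0.3  0.3 -3.6] M [-0.06  0.01 -0.01] w0.0318 g92 j6 -0.17
0.172 t11.5 [ 0.5055 -0.216   0.172 ] F [ 0.1  1.3 -4.8] M [ 0.    0.03 -0.  ] w0.0318 g92 j6 -0.17
0.171 t11.9 [ 0.5055 -0.216   0.171 ] F [-0.1 -0.5 -5. ] M [-0.03  0.03  0.01] w0.0320 g92 j6 -0.17
0.17 t12.2 [ 0.5055 -0.216   0.17  ] F [-0.4 -0.4 -4.1] M [-0.02 -0.01  0.  ] w0.0319 g92 j6 -0.17
0.169 t12.6 [ 0.5055 -0.216   0.169 ] F [-0.3 -0.2 -4.6] M [-0.01 -0.03 -0.02] w0.0318 g92 j6 -0.17
0.168 t12.9 [ 0.5055 -0.216   0.168 ] F [ 0.2 -0.4 -5.5] M [-0.05 -0.   -0.01] w0.0319 g92 j6 -0.17
0.167 t13.3 [ 0.5055 -0.216   0.167 ] F [ 0.2 -0.1 -4.4] M [-0.04  0.02 -0.01] w0.0317 g92 j6 -0.17
0.166 t13.6 [ 0.5055 -0.216   0.166 ] F [-0.7  0.2 -4.5] M [-0.02  0.   -0.03] w0.0315 g92 j6 -0.17
0.165 t14.0 [ 0.5055 -0.216   0.165 ] F [ 0.2  0.6 -4.3] M [-0.06  0.02 -0.04] w0.0321 g92 j6 -0.17
0.164 t14.3 [ 0.5055 -0.216   0.164 ] F [ 0.  -0.1 -4.3] M [-0.02 -0.01  0.01] w0.0319 g92 j6 -0.17
0.163 t14.7 [ 0.5055 -0.216   0.163 ] F [-0.2 -0.2 -5.3] M [ 0.04 -0.   -0.03] w0.0317 g92 j6 -0.17
0
[... 593 characters left out ...]
0.17
0.156 t17.1 [ 0.5055 -0.216   0.156 ] F [ 0.2 -0.8 -3.8] M [-0.04  0.02  0.04] w0.0315 g92 j6 -0.17
0.155 t17.5 [ 0.5055 -0.216   0.155 ] F [-0.  -0.3 -5. ] M [-0.04 -0.04  0.02] w0.0320 g92 j6 -0.17
0.154 t17.8 [ 0.5055 -0.216   0.154 ] F [-0.3 -0.1 -3.8] M [-0.11 -0.05  0.03] w0.0321 g92 j6 -0.17
0.153 t18.2 [ 0.5055 -0.216   0.153 ] F [ 0.3 -0.9 -4.5] M [-0.03 -0.04  0.03] w0.0321 g92 j6 -0.17
0.152 t18.5 [ 0.5055 -0.216   0.152 ] F [-0.3 -0.4 -4.3] M [-0.04  0.02 -0.  ] w0.0315 g92 j6 -0.17
0.151 t18.9 [ 0.5055 -0.216   0.151 ] F [-0.4  0.1 -4.2] M [-0.05  0.04  0.03] w0.0320 g92 j6 -0.17
0.15 t19.2 [ 0.5055 -0.216   0.15  ] F [-0.  -0.5 -4. ] M [0.01 0.02 0.02] w0.0318 g92 j6 -0.17
```

The key dropped straight in: 21 mm past where it would meet the hub face, with no force. Now pushing home and down to the stop.

Run:
```python
from h import *
from workcell import *
x,y=.5055,-.216
hand.move_gripper(.030,115)
for z in list(np.arange(.148,.133,-.002))+list(np.arange(.132,.118,-.001)):
    bot.servo_line([x,y,z],velocity=.02);bot.dwell(.1);o=get_obs();show(o,round(z,4))
    F=o["wrist_force"]
    if np.hypot(F[0],F[1])>15 or F[2]>20: print("stop");break
bot.dwell(.4);show(get_obs(),"hold")
s=vision.read_camera("scene");np.savez("scene2.npz",**s);cv2.imwrite("pics/end.png",crop(s,194,215,40,45,6))
```

```text
0.148 t19.8 [ 0.5055 -0.216   0.148 ] F [-0.2  0.5 -4.9] M [ 0.01 -0.   -0.01] w0.0320 g92 j6 -0.17
0.146 t20.2 [ 0.5054 -0.216   0.1459] F [-0.  -0.  -4.7] M [-0.04 -0.07  0.02] w0.0317 g92 j6 -0.17
0.144 t20.5 [ 0.5057 -0.2161  0.1445] F [-2.5  0.6  4.3] M [ 0.09  0.26 -0.01] w0.0320 g93 j6 -0.17
0.142 t20.9 [ 0.5057 -0.2161  0.1423] F [-2.2  0.9  4.9] M [ 0.04  0.16 -0.04] w0.0320 g93 j6 -0.17
0.14 t21.2 [ 0.5057 -0.2161  0.1403] F [-1.9  1.1  5.6] M [0.06 0.18 0.05] w0.0318 g93 j6 -0.17
0.138 t21.6 [ 0.5057 -0.2161  0.1384] F [-2.3  1.5  7.2] M [ 0.11  0.22 -0.02] w0.0320 g93 j6 -0.17
0.136 t21.9 [ 0.5057 -0.2161  0.1365] F [-2.3  0.8  8.8] M [0.09 0.28 0.06] w0.0319 g93 j6 -0.17
0.134 t22.3 [ 0.5058 -0.2161  0.1346] F [-3.4  1.3  8.9] M [0.13 0.35 0.01] w0.0321 g94 j6 -0.17
0.132 t22.6 [ 0.5057 -0.2161  0.1327] F [-3.3  1.7 10.2] M [ 0.17  0.44 -0.02] w0.0320 g94 j6 -0.17
0.131 t23.0 [ 0.5057 -0.2161  0.1317] F [-3.3  1.4 11.7] M [ 0.23  0.43 -0.02] w0.0318 g94 j6 -0.17
0.13 t23.3 [ 0.5057 -0.2161  0.1308] F [-3.6  1.6 11.4] M [ 0.24  0.48 -0.05] w0.0318 g94 j6 -0.17
0.129 t23.7 [ 0.5057 -0.2161  0.1298] F [-4.   0.5 12. ] M [0.19 0.49 0.02] w0.0318 g94 j6 -0.17
0.128 t24.0 [ 0.5057 -0.2161  0.129 ] F [-4.3  1.9 14.3] M [ 0.25  0.65 -0.  ] w0.0315 g95 j6 -0.17
0.127 t24.4 [ 0.5057 -0.2161  0.1289] F [-8.9  3.7 24.9] M [ 0.51  1.21 -0.04] w0.0322 g96 j6 -0.17
stop
hold t24.8 [ 0.5058 -0.2161  0.129 ] F [-9.3  3.9 24.6] M [ 0.52  1.19 -0.07] w0.0319 g96 j6 -0.17
```

View pics/end.png

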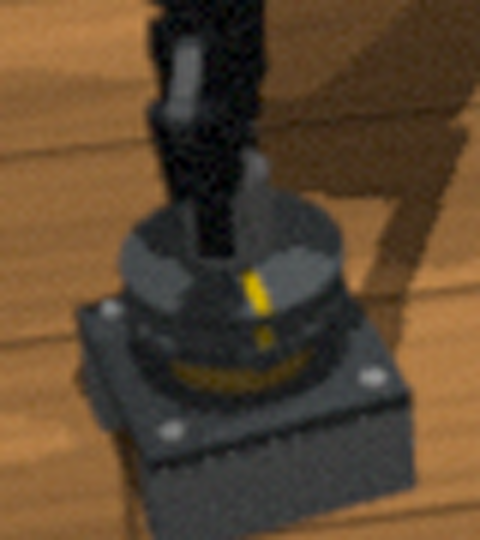

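The picture shows both halves stacked low on the stand, with stripes aligned at (255,290) and (263,338) and the gripper still on the boss. Shoulder contact was at TCP z = 0.145 and the hard stop at 0.129, so 16 mm of travel as specified, held at about 25 N. Handing in.

```bash
python3 -c "
from workcell import hand_in
print(hand_in())"
```

```text
the job is handed in; nothing more can be done
None
```

The job is handed in: the key slipped into the keyway without the spring being pressed, the shaft is fully home, and both halves are held down at the 16 mm stop with the boss still gripped, at about 25 s of the 64 s allowed.

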